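# Check clock-face blanks over the inspection camera

### The arm

A 6-joint arm with a two-finger parallel gripper is mounted at the origin on the work surface. World frame = base frame: x ahead of the robot, y to its left, z up, the work surface at z = 0. Lengths are in m, angles in rad, forces in N, time in s.
With the tool pointing down it reaches from about 0.325 to 0.85 m from the base axis. Payload 15.5 kg.
Tool frame: the origin (TCP) lies on the centre line of the jaws, within the pads' length; the fingertips stand 25 mm ahead of it and the grasp point (between the pads) lies 6 mm ahead of it; z points along the fingers, y is the line along which they close (so a half turn about z gives the same grasp; the last joint's range is limited). The gripper opens to 91 mm and grips with 3 to 60 N. Pads are 32 mm wide; open, the fingers measure 118 mm over their backs; the gripper's body (76 mm by 178 mm) begins 60 mm behind the grasp point.
Start: joints at [1.058, 0.494, 1.345, -0, 1.302, -0.096], TCP at [0.254, 0.571, 0.239] pointing down, gripper open.
Joint ranges: [-2.91, 2.91], [-0.82, 2.16], [0.22, 2.67], [-1.22, 4.37], [0.12, 2.79], [-3.08, 3.08]. Speed limits (rad/s): [1.89, 1.89, 2.57, 3.01, 3.01, 3.01].

### API

Orientations are given as a unit quaternion [x, y, z, w].
In Python, from bench import bot gives the robot as it stands. Calls block until the motion is done:
- bot.move_to(position, orientation): joint-space move of the TCP to a pose.
- bot.movel(position, orientation=None, velocity=0.15, until_force=None): straight line of the TCP; orientation=None keeps the orientation; velocity is the mean speed in m/s. With until_force (N) it stops when the force on the tool has changed by that much, and returns True; else False.
- bot.set_joints(angles): joint-space move.
- bot.grip(opening, squeeze=None): opening from 0.0 (shut) to 1.0 (fully open); squeeze is the grip in N (None keeps the last); returns when the fingers have stopped.
- bot.dwell(seconds).
- bot.ik(position, orientation): joint angles nearest the present ones, or None.
- bot.state(): the state.
- bot.grab_frame(name): name is "side" or "top" or "wrist"; returns a dict with "color" (420x560x3 uint8, red, green, blue), "depth" (420x560 float32, m along the optical axis (not along the pixel's ray), 0 where there is no reading), "vfov" (degrees; the focal length in pixels is half the picture's height over the tangent of half this angle, whatever the lens; pixels are square), "cx", "cy" (the principal point, pixels), "rvec" (rotation vector, rad) and "tvec" (3), from world to camera coordinates, as OpenCV has them. Camera axes: x right, y down, z forward; pixel columns grow to the right and rows downward; lengths in m; the calibration is good to about 2 mm. A picture is of the moment at which its call begins.
A pose or a line that the arm cannot do raises bot.PlanningError and nothing moves.
- bot.finish_job(): hands the job in; it is judged then, once.
The state is a dict: "clock": time; "qpos": joint angles; "joint_vel": joint speeds; "joint_efforts": joint torques, N m; "tcp_pos": TCP position; "tool_rot": TCP orientation; "wrist_force": force on the tool from outside, world axes, zero at the start; "moment": the same for the moment, N m; "gripper_width": opening from 0.0 (shut) to 1.0 (fully open); "grip_force": force on a finger pad.
Only numpy, scipy, OpenCV 4.12 (cv2) and the standard library are available. Lean on these libraries where they do the work, as an engineer would, in place of code of your own. Each camera call takes 0.05 s, during which the arm holds its last target. There are 200 camera calls.

### The job

Switch on the camera's light: turn the blank selector fully anticlockwise to its end stop, then clockwise by exactly four clicks. Take the clock-face blanks from the felt mat one at a time, shortest first and longest last, hold each level and still at the marked viewing pose over the lens for two full seconds, centred between the two posts at the height of their tips with its long side along the line from post to post, and without touching the camera, and lay it flat on the floor of the tray without dropping it. When all are in the tray, turn the selector back to its stop; leave the other things alone.

Things in the scene. Friction and masses are not known exactly. Their poses are not given: they have to be found in the camera images.
- face_A_center (a point): wooden clock-face blank, a flat rectangular plate 60 mm long (its x axis), 46 mm wide (its y axis), 12 mm thick, about 30 g, lying flat; light wood with a small dark round spot at the middle of its top. All four kinds are alike but for their length (60, 74, 88, 102 mm). Two or three of the four are present. The point is the centre of the plate, half-way up (6 mm above its underside).
- face_B_center (a point): wooden clock-face blank, a flat rectangular plate 74 mm long (its x axis), 46 mm wide (its y axis), 12 mm thick, about 30 g, lying flat; light wood with a small dark round spot at the middle of its top. All four kinds are alike but for their length (60, 74, 88, 102 mm). Two or three of the four are present. The point is the centre of the plate, half-way up (6 mm above its underside).
- face_C_center (a point): wooden clock-face blank, a flat rectangular plate 88 mm long (its x axis), 46 mm wide (its y axis), 12 mm thick, about 30 g, lying flat; light wood with a small dark round spot at the middle of its top. All four kinds are alike but for their length (60, 74, 88, 102 mm). Two or three of the four are present. The point is the centre of the plate, half-way up (6 mm above its underside).
- face_D_center (a point): wooden clock-face blank, a flat rectangular plate 102 mm long (its x axis), 46 mm wide (its y axis), 12 mm thick, about 30 g, lying flat; light wood with a small dark round spot at the middle of its top. All four kinds are alike but for their length (60, 74, 88, 102 mm). Two or three of the four are present. The point is the centre of the plate, half-way up (6 mm above its underside).
- mat: thin grey felt mat, fixed, 320 mm (x) by 260 mm (y), 3 mm thick, on which the blanks wait; origin at the centre of its underside
- camera: upward-looking inspection camera, fixed: grey box 190 mm (x) by 100 mm (y), 45 mm high, with a round white light ring and dark lens in its top; two thin steel marker posts (8 mm diameter) stand on it at x = +84 and -84 mm on its centre line, their tips 110 mm above the bench. Origin at the centre of its underside
- view (a point): the viewing pose: the point half-way between the tips of the two marker posts, straight above the lens, 110 mm above the bench (65 mm above the box). Its x axis runs from one post to the other, z is up. A blank is at the viewing pose when its centre is at this point, it is level, and its long (x) axis lies along the line between the posts, either way round; the largest blank then leaves 29 mm to each post
- controller: light controller, fixed: metal box 120 mm (x) by 100 mm (y), 42 mm high, dark blank top; the selector is in the middle of its top. Origin at the centre of its underside
- selector_grip (a point): on the selector's axis, 67 mm above the bench, the height to grip. The selector is a blank black knob: a disc 42 mm across whose upper face is 51 mm above the bench, with an upright bar grip on it, 42 mm long, 13 mm thick, from 51 mm to 78 mm above the bench. The point turns with the knob; its x axis runs along the bar. No mark or pointer: both ends of the bar are alike
- selector (a joint): selector angle in rad: 0 at the anticlockwise end stop (seen from above), growing clockwise to the other stop at 4.189. Spring detents (clicks) every 30 degrees (0.5236 rad), nine resting places, the first at the stop itself (value 0), so four clicks from the stop is 2.094. It takes about 0.1 N m to turn over a click; let go, it settles into the nearest resting place. It starts at about five to eight clicks
- tray_in (a point): shallow plywood tray for checked blanks, fixed: outside 170 mm (x) by 310 mm (y), walls 8 mm thick, rim 18 mm above the bench, floor 8 mm above the bench. The point is the centre of its floor, z up. Room for three blanks side by side along y, each lying with its long axis along x
- oil_jar: bystander: jar, 60 mm across, 90 mm high; origin at the centre of its underside
- dust_brush: bystander: bench brush lying flat; origin near the middle of its length
- sanding_block: bystander: cork sanding block 60 x 90 x 28 mm; origin at the centre of its underside

How it is judged:
By the outcome, as a careful person would: the job done as asked, in the order asked, and still so for the second after the job is handed in, with the robot touching nothing.
Of face_A, face_B, face_C, face_D only 2 to 3 are there at a start; the rules pass over those that are not, and their reading is None.
At some moment in a run one of face_A, face_B, face_C, face_D may be knocked a few centimetres aside while the robot is not near it.
It also fails if it takes over 210 s, if anything falls off the work surface, if the arm or the gripper's body presses on something with over 40 N, if the wrist force passes 120 N, or if a joint passes its speed limit or range.

## Working session

There is one attempt and no reset: what is moved stays moved. The work goes in short steps, each a Python script; the robot and the scene stay as the last script left them, time stands still between calls to the robot, and variables do not carry over. Pictures are saved under pics/ and viewed, at most 14 in all, crops included, and the job is handed in when it is done.

```bash
ls; mkdir -p pics
python3 - <<'E'
from bench import bot
import cv2
s=bot.state();print(s)
for n in("top","side"):
    f=bot.grab_frame(n);cv2.imwrite(f"pics/{n}0.png",f["color"][...,::-1]);print(n,f["vfov"],f["cx"],f["cy"],f["rvec"],f["tvec"])
E
```

```text
pics
{'clock': 0.0, 'qpos': array([ 1.05754012e+00,  4.94155290e-01,  1.34614873e+00, -3.65893018e-05,
        1.30249025e+00, -9.55198655e-02]), 'joint_vel': array([-0.00120263,  0.00033823, -0.00135436,  0.00038858,  0.00168456,
        0.00056878]), 'joint_efforts': array([-6.75981173e-04, -8.78818917e+01, -3.81852043e+01,  7.07622268e-02,
        5.33198006e-02, -1.03371663e-04]), 'tcp_pos': array([0.25340049, 0.57093468, 0.23834963]), 'tool_rot': array([ 2.07348011e-01,  9.78267060e-01, -5.78472399e-04, -1.63240518e-04]), 'wrist_force': array([ 0.38799033, -1.0745899 , -0.48195543]), 'moment': array([ 0.00892203,  0.00623327, -0.02033594]), 'grip_force': 0.0, 'gripper_width': 0.9996525971087853}
top 55.287666811772624 279.71161010746295 204.71026783323882 [ 2.13098364 -2.13029629  0.16730509] [0.04931478 0.59161915 0.86132056]
side 57.173700180662486 280.19124604008806 202.59050076968325 [ 0.20492726 -2.84759052  1.15516103] [0.5888255  0.09351644 0.98277984]
```

View pics/top0.png

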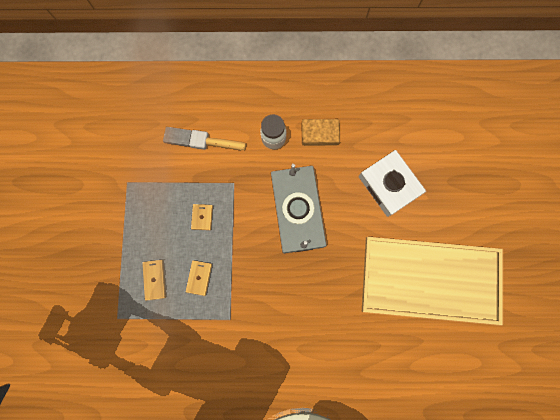

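View pics/side0.png

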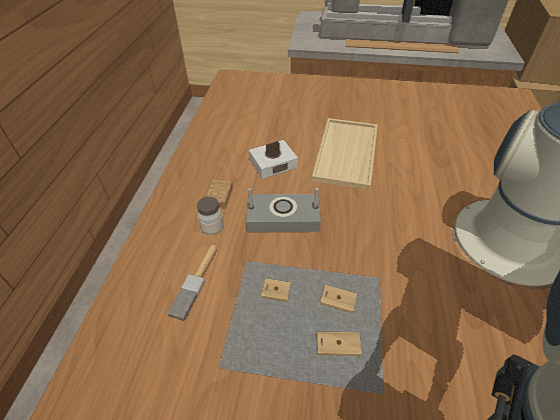

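The top view shows blanks at about (201,217), (199,278) and (153,280), the camera at (298,208) and the knob at (395,181). The tray is centred near (433,280). The side view agrees with this layout.

```bash
cat > h.py <<'E'
from bench import bot
import numpy as np, cv2
from scipy.spatial.transform import Rotation as R
def cam(f):
    h=f["color"].shape[0]; fl=h/2/np.tan(np.radians(f["vfov"])/2)
    K=np.array([[fl,0,f["cx"]],[0,fl,f["cy"]],[0,0,1]]); M=cv2.Rodrigues(np.array(f["rvec"],float))[0]
    return K,M,np.array(f["tvec"],float).ravel()
def cast(f,px,z):
    K,M,t=cam(f); px=np.atleast_2d(px).astype(float)
    d=np.c_[px,np.ones(len(px))]@np.linalg.inv(K).T@M; c=-M.T@t
    return (c+d*((z-c[2])/d[:,2])[:,None])
def proj(f,p):
    K,M,t=cam(f); q=(np.atleast_2d(p)@M.T+t)@K.T; return q[:,:2]/q[:,2:]
def heights(f):
    K,M,t=cam(f); h,w=f["depth"].shape; u,v=np.meshgrid(np.arange(w),np.arange(h))
    d=f["depth"]; X=np.stack([(u-K[0,2])/K[0,0]*d,(v-K[1,2])/K[1,1]*d,d],-1)
    W=(X-t)@M; W[d==0]=np.nan; return W
def rect(pts):
    """min-area rectangle of xy points: centre, long, short, yaw of long axis in (-pi/2,pi/2]"""
    r=cv2.minAreaRect(np.float32(pts[:,:2]*1000)); b=cv2.boxPoints(r)/1000
    e=[b[1]-b[0],b[2]-b[1]]; e.sort(key=np.linalg.norm)
    y=np.arctan2(e[1][1],e[1][0]); y=(y+np.pi/2)%np.pi-np.pi/2
    return b.mean(0),np.linalg.norm(e[1]),np.linalg.norm(e[0]),y
def blobs(f,mask,z,amin=60):
    """rects on plane z of the outer contours of mask (pixel-centre contour: ~1 px small)"""
    cs,_=cv2.findContours(mask.astype(np.uint8),cv2.RETR_EXTERNAL,cv2.CHAIN_APPROX_NONE)
    return [rect(cast(f,c[:,0],z)) for c in cs if cv2.contourArea(c)>amin]
def show(rs):
    for c,l,s,y in rs: print(np.round(c,4),"L %.1f W %.1f yaw %.1f"%(l*1e3,s*1e3,np.degrees(y)))
def wood(f,z=0.015,amin=60):
    """wooden pieces standing on the grey mat"""
    hsv=cv2.cvtColor(f["color"],cv2.COLOR_RGB2HSV); g=(hsv[...,1]<60).astype(np.uint8)
    g=cv2.morphologyEx(g,cv2.MORPH_OPEN,np.ones((3,3)))
    n,lab,st,_=cv2.connectedComponentsWithStats(g)
    i=1+np.argmax(st[1:,4]*1.0) if n>1 else 0
    return hsv,lab,st
def quat(yaw): # tool down, tool y axis at world angle yaw (mod pi)
    y=np.array([np.cos(yaw),np.sin(yaw),0]); z=np.array([0,0,-1.]); return R.from_matrix(np.c_[np.cross(y,z),y,z]).as_quat()
def bestq(p,yaw):
    """of the two equivalent grasps take the one with the last joint nearer its middle"""
    o=[(abs(j[5]),a) for a in (yaw,yaw+np.pi) if (j:=bot.ik(p,quat(a))) is not None]
    return min(o)[1]
def save(f,n,crop=None,s=1):
    im=f["color"][...,::-1]
    if crop: a,b,c,d=crop; im=im[b:d,a:c]
    cv2.imwrite("pics/"+n+".png",cv2.resize(im,None,fx=s,fy=s))
E
python3 - <<'E'
from h import *
f=bot.grab_frame("top"); W=heights(f); hsv=cv2.cvtColor(f["color"],cv2.COLOR_RGB2HSV)
print(W[350,480],W[280,430],W[208,318],W[217,195], hsv[217,195],hsv[240,175],hsv[300,220],hsv[280,430],hsv[350,480],hsv[208,280])
print("mat corners",np.round(cast(f,[[128,183],[234,183],[231,319],[119,318]],.003)[:,:2],3))
box=np.zeros(W.shape[:2],bool); box[150:260,260:430]=1
z=W[...,2]
print("boxes");show(blobs(f,box&(z>.035),.045,300))
m=np.zeros_like(box);m[183:319,122:232]=1
print("blanks");show(blobs(f,m&(hsv[...,1]>90),.015,150)); show(blobs(f,m&(z>.009),.015,150))
t=np.zeros_like(box);t[230:335,355:510]=1
print("tray");show(blobs(f,t&(z>.004),.018,1000));show(blobs(f,t&(hsv[...,0]>19),.018,1000))
r=cv2.morphologyEx(((hsv[...,2]>200)&(hsv[...,1]<40)&box).astype(np.uint8),cv2.MORPH_OPEN,np.ones((2,2)));print("white");show(blobs(f,r,.045,100))
E
```

```text
[ 0.26868959 -0.39995079  0.00217342] [ 0.42308714 -0.29578692  0.00686353] [ 0.584675   -0.03764932  0.04520212] [0.56796505 0.24864707 0.01643003] [ 18 149 223] [ 19  28 145] [ 18  28 135] [ 21 125 238] [ 14 192 205] [ 36  24 149]
mat corners [[0.653 0.417]
 [0.653 0.16 ]
 [0.335 0.161]
 [0.337 0.418]]
boxes
[0.5894 0.0096] L 198.7 W 99.5 yaw 8.5
[ 0.6461 -0.2095] L 119.1 W 102.1 yaw 33.5
blanks
[0.4282 0.2362] L 73.8 W 47.7 yaw -10.2
[0.4237 0.3387] L 87.6 W 48.4 yaw 7.1
[0.5691 0.2338] L 60.4 W 47.6 yaw -2.6
[0.4285 0.2366] L 73.9 W 46.8 yaw -10.2
[0.424  0.3393] L 87.9 W 47.8 yaw 7.2
[0.5695 0.2346] L 59.3 W 47.1 yaw 0.0
tray
[ 0.4248 -0.2974] L 317.7 W 173.6 yaw 84.7
[ 0.4241 -0.2981] L 307.3 W 169.0 yaw 84.8
white
[0.5826 0.0056] L 68.3 W 64.6 yaw 90.0
[ 0.6444 -0.2129] L 117.7 W 97.6 yaw 33.7
```

Run:
```python
from h import *
p=[0.645,-0.212,0.24]; a=bestq(p,np.radians(33.5)+np.pi/2)
print(np.degrees(a)); bot.move_to(p,quat(a)); s=bot.state(); print(s["clock"],s["qpos"],s["tcp_pos"])
f=bot.grab_frame("wrist"); save(f,"w1"); print(np.round(proj(f,[[.645,-.212,.067],[.59,.009,.045]]),0))
f=bot.grab_frame("top"); save(f,"t1")
```

```text
303.5
3.2167 [-4.04299474e-01  5.70877781e-01  1.19751692e+00  9.72978354e-05
  1.37317651e+00  5.80591195e-01] [ 0.64520966 -0.21120576  0.24003236]
[[281. 201.]
 [ 57. 119.]]
```

View pics/w1.png

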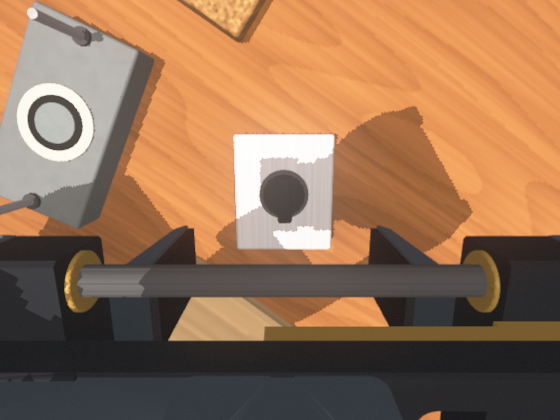

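The knob is at about (283,195) with the bar roughly vertical in the image. I'll get the bar's pose from depth.

```bash
cat >> h.py <<'E'
def knob(f,lo=.068,c0=(.645,-.212)):
    W=heights(f); m=(W[...,2]>lo)&(W[...,2]<.088)&(np.hypot(W[...,0]-c0[0],W[...,1]-c0[1])<.035)
    P=W[m]; d=rect(P); q=P[:,:2]-P[:,:2].mean(0); w,v=np.linalg.eigh(q.T@q)
    return d,np.degrees(np.arctan2(v[1,1],v[0,1]))%180,m.sum(),P[:,2].max()
E
python3 - <<'E'
from h import *
f=bot.grab_frame("wrist"); d,pca,n,zm=knob(f); show([d]); print(pca,n,zm)
c=f["color"][150:240,230:340].astype(float); c=np.clip(c*4,0,255).astype(np.uint8)
cv2.imwrite("pics/k1.png",cv2.resize(c[...,::-1],None,fx=5,fy=5,interpolation=cv2.INTER_CUBIC))
hsv=cv2.cvtColor(f["color"],cv2.COLOR_RGB2HSV);W=heights(f)
m=(W[...,2]>.042-.008)&(np.hypot(W[...,0]-.645,W[...,1]+.212)<.09)
ys,xs=np.nonzero(m); show([rect(cast(f,np.c_[xs,ys],.042))])
E
```

```text
[ 0.6478 -0.2129] L 42.5 W 13.0 yaw 36.0
35.60800957568111 638 0.08002471695191136
[ 0.5559 -0.2695] L 674.8 W 335.6 yaw -56.5
```

View pics/k1.png

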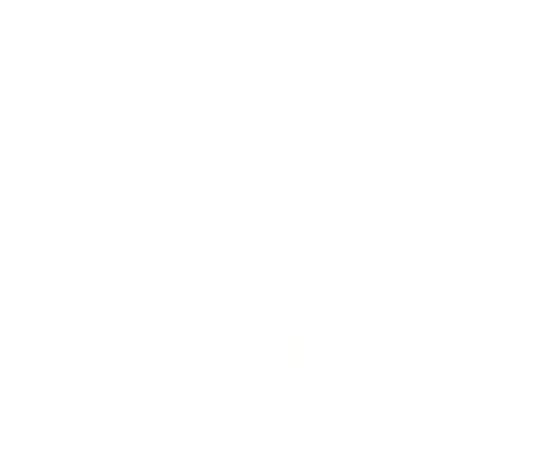

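```bash
cat >> h.py <<'E'
KC=[.6475,-.2125]
def turn(total,step=6.,lim=.25):
    """turn the gripped knob; total deg, + = anticlockwise from above; stops at moment lim"""
    q=np.array(bot.state()["qpos"]); m0=bot.state()["moment"][2]; done=0.; log=[]
    while abs(done)<abs(total)-1e-6:
        d=np.sign(total)*min(step,abs(total)-abs(done)); q[5]-=np.radians(d)
        if abs(q[5])>3.04: log.append("range"); break
        bot.set_joints(q); done+=d; m=bot.state()["moment"][2]-m0; log.append(round(float(m),2))
        if abs(m)>lim: break
    return done,log
E
python3 - <<'E'
from h import *
a=np.radians(306)
bot.grip(.45); bot.movel(KC+[.11],quat(a),.15); hit=bot.movel(KC+[.0805],velocity=.06,until_force=6); print("hit",hit)
bot.grip(0.0,20); s=bot.state(); print(s["gripper_width"]*91,s["grip_force"],s["wrist_force"],s["moment"],s["clock"])
print(turn(204)); s=bot.state(); print(s["clock"],s["qpos"],s["wrist_force"],s["gripper_width"]*91)
E
```

```text
hit False
13.12378327033562 19.99639391899109 [-2.39170114  4.21384965  5.57442896] [ 0.77313805  0.6276193  -0.08112232] 6.45
(np.float64(180.0), [-0.03, 0.1, 0.14, 0.2, 0.04, 0.08, 0.09, 0.17, 0.16, 0.14, 0.07, 0.15, 0.13, 0.23, 0.1, 0.03, 0.14, 0.11, 0.2, 0.08, -0.02, 0.09, 0.15, 0.21, 0.06, 0.06, 0.1, 0.13, 0.16, -0.55])
13.95 [-4.04190950e-01  7.36066012e-01  1.34443186e+00  1.39297954e-03
  1.06179210e+00 -2.59633107e+00] [ 5.46858042  3.15829698 -1.1720279 ] 13.467324341405225
```

Run:
```python
from h import *
s=bot.state(); print(s["moment"],s["wrist_force"]); bot.dwell(.3); print(bot.state()["moment"])
print(turn(12,3,.4)); bot.dwell(.3); print(bot.state()["moment"])
bot.grip(.45); bot.dwell(.2); bot.movel(KC+[.16],velocity=.2)
f=bot.grab_frame("wrist"); d,p,n,zm=knob(f); show([d]); print(p,n,bot.state()["clock"],bot.state()["qpos"][5])
```

```text
[ 0.62079866 -1.06476794 -0.62827732] [ 5.46858042  3.15829698 -1.1720279 ]
[ 0.59157624 -0.98458681 -0.55214492]
(np.float64(12.0), [-0.27, -0.22, -0.34, -0.47])
[-0.78556199  0.43478876 -1.12611433]
[ 0.6486 -0.2128] L 42.1 W 13.1 yaw 33.5
33.803244021208485 1131 16.875 -2.8057410424631497
```

The moment grew to about 1.1 N m and the bar didn't follow, so the knob is at the stop. Next, four clicks clockwise.

Run:
```python
from h import *
KC=[.648,-.2127]
bot.movel(KC+[.11],quat(np.radians(124)),.15); bot.movel(KC+[.0805],velocity=.08)
bot.grip(0.0,20); print(bot.state()["gripper_width"]*91, turn(-121,6,2.)); bot.dwell(.2)
bot.grip(.45); bot.dwell(.2); bot.movel(KC+[.16],velocity=.2)
f=bot.grab_frame("wrist"); d,p,n,zm=knob(f); show([d]); print(p,n,bot.state()["clock"],bot.state()["qpos"][5])
bot.move_to([.58,.0,.30],quat(bestq([.58,0,.30],np.radians(98.5))))
f=bot.grab_frame("wrist"); save(f,"w2"); f=bot.grab_frame("top"); save(f,"t2"); print(bot.state()["clock"])
```

```text
13.01016453610375 (np.float64(-121.0), [0.58, 0.45, 0.44, 0.29, 0.3, 0.54, 0.5, 0.37, 0.4, 0.3, 0.51, 0.55, 0.35, 0.32, 0.31, 0.58, 0.39, 0.4, 0.44, 0.34, 0.42])
[ 0.6482 -0.2127] L 41.5 W 13.0 yaw -86.4
93.26323516096622 1126 25.275 -0.45759817932979807
27.0
```

View pics/w2.png

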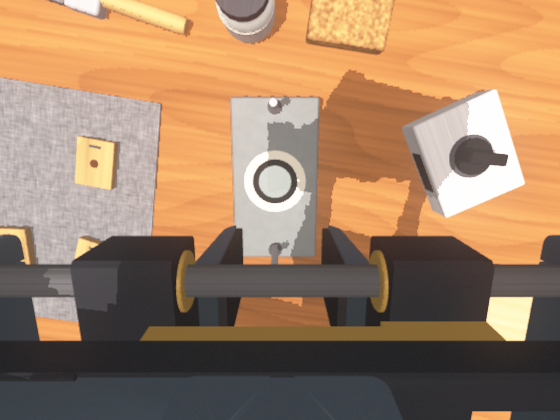

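View pics/t2.png

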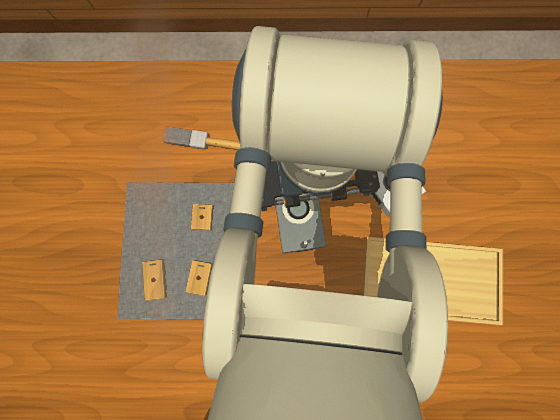

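The wrist view shows the camera ring at (275,181), the far post near (273,103) and the knob bar turned. The bar went from 213.8° to 93.3°, which is four clicks. The top view shows the blanks not moved.

Run:
```python
from h import *
f=bot.grab_frame("wrist"); W=heights(f); z=W[...,2]
near=np.hypot(W[...,0]-.583,W[...,1]-.006)<.13
m=near&(z>.038)&(z<.054); P=W[m]; print("box wrist",len(P),np.median(P[:,2]));show([rect(P)])
u,v=np.meshgrid(np.arange(560),np.arange(420))
p=near&(z>.075)&(z<.125)&(v<230); 
for s in (v<140,v>=140):
    Q=W[p&s]; print("post",len(Q),Q.mean(0) if len(Q) else None, Q[:,2].max() if len(Q) else None)
hsv=cv2.cvtColor(f["color"],cv2.COLOR_RGB2HSV)
r=m&(np.hypot(W[...,0]-.583,W[...,1]-.006)<.045)&(hsv[...,2]>215)
ys,xs=np.nonzero(r); print("ring",xs.min(),xs.max(),ys.min(),ys.max(),(c:=cv2.minEnclosingCircle(np.float32(cast(f,np.c_[xs,ys],.045)[:,:2]*1000))))
lens=m&(hsv[...,2]<70); show(blobs(f,lens,.045,100))
```

```text
box wrist 13157 0.045604453585247805
[0.5859 0.0082] L 188.5 W 100.3 yaw 8.6
post 72 [0.66782357 0.02020809 0.10682605] 0.11228479754358955
post 0 None None
ring 243 304 151 212 ((585.27587890625, 9.543021202087402), 38.52956008911133)
```

```bash
cat >> h.py <<'E'
VC=np.array([.5855,.008]); VY=np.radians(8.6); TC=np.array([.4245,-.298]); TY=np.radians(-5.2)
def look(c,yaw,L):
    """closer look at a blank from above; returns its rect"""
    p=[c[0],c[1],.20]; bot.move_to(p,quat(bestq(p,yaw+np.pi/2))); f=bot.grab_frame("wrist")
    W=heights(f); hsv=cv2.cvtColor(f["color"],cv2.COLOR_RGB2HSV)
    m=(W[...,2]>.0095)&(W[...,2]<.025)&(hsv[...,1]>80)&(np.hypot(W[...,0]-c[0],W[...,1]-c[1])<.1)
    rs=[r for r in blobs(f,m,.015,400)]; show(rs)
    return min(rs,key=lambda r:abs(r[1]-L)*2+np.hypot(*(r[0]-c))),f
def pick(c,yaw):
    a=bestq([*c,.06],yaw+np.pi/2); bot.grip(.72); bot.movel([*c,.08],quat(a),.2)
    print("hit",bot.movel([*c,.030],velocity=.06,until_force=8)); bot.grip(0,20); s=bot.state()
    print("width",s["gripper_width"]*91,"z",s["tcp_pos"][2],"clock",s["clock"]); bot.movel([*c,.13],velocity=.15)
def view():
    p=[*VC,.22]; a=bestq(p,VY+np.pi/2); bot.move_to(p,quat(a)); bot.movel([*VC,.131],quat(a),.1); bot.dwell(2.6)
    s=bot.state(); print("view",s["tcp_pos"],s["clock"],s["gripper_width"]*91)
def place(k):
    """k-th slot offset (m) along tray y"""
    c=TC+k*np.array([-np.sin(TY),np.cos(TY)]); bot.movel([*VC,.2],velocity=.2)
    p=[*c,.12]; a=bestq(p,TY+np.pi/2); bot.move_to(p,quat(a)); bot.movel([*c,.05],velocity=.15)
    print("touch",bot.movel([*c,.0345],velocity=.02,until_force=3),bot.state()["tcp_pos"]); bot.grip(.66); bot.movel([*c,.12],velocity=.15); print(bot.state()["clock"])
E
python3 - <<'E'
from h import *
r,f=look(np.array([.5695,.2342]),np.radians(-2),.06); save(f,"w3")
if abs(r[1]-.06)<.006 and abs(r[2]-.046)<.005:
    pick(r[0],r[3]); view(); save(bot.grab_frame("wrist"),"w4"); f=bot.grab_frame("side"); save(f,"s4",(200,120,380,260),4)
E
```

```text
[0.5701 0.2338] L 59.0 W 45.7 yaw -2.1
hit False
width 45.572611609345614 z 0.030260321195225454 clock 32.1167
view [0.58548686 0.00801682 0.13099312] 38.8667 45.686186186175455
```

View pics/s4.png

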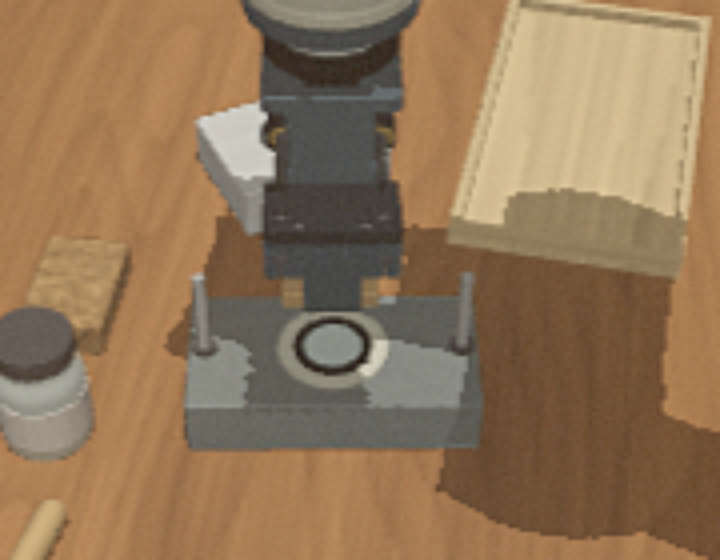

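View pics/w4.png

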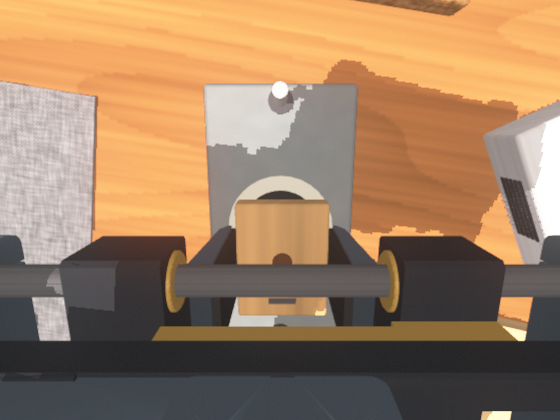

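Side crop: the post tips are at (199,278) and (465,276) and the blank spans 283–398 between them. Wrist view: far post tip at (280,90), the blank's far edge at row 200 and its columns at 237–328. I'll check the centring by casting rays.

Run:
```python
from h import *
u=np.array([np.cos(VY),np.sin(VY)]); n=np.array([-u[1],u[0]])
def loc(P): d=P[:,:2]-VC; return np.round(np.c_[d@u,d@n]*1e3,1)
f=bot.grab_frame("wrist")
print("wrist edge corners",loc(cast(f,[[237,200],[328,200],[236,315],[328,315]],.116)),"post tip",loc(cast(f,[[280,90]],.110)))
f=bot.grab_frame("side")
g=lambda x,y:[200+x/4,120+y/4]
print("side posts",loc(cast(f,[g(199,276),g(465,274)],.110)))
print("side plate top near edge corners", loc(cast(f,[g(284,280),g(398,280)],.116)))
```

```text
wrist edge corners [[ 33.6  20.2]
 [ 33.6 -23.4]
 [-27.4  22.6]
 [-27.4 -25.3]] post tip [[84.1 -0.4]]
side posts [[ 83.5   2. ]
 [-82.1   2. ]]
side plate top near edge corners [[ 30.3  12.4]
 [-39.8  13.1]]
```

Run:
```python
from h import *
u=np.array([np.cos(VY),np.sin(VY)]); n=np.array([-u[1],u[0]])
f=bot.grab_frame("wrist"); W=heights(f); hsv=cv2.cvtColor(f["color"],cv2.COLOR_RGB2HSV)
d=W[...,:2]-VC; m=(W[...,2]>.105)&(W[...,2]<.125)&(hsv[...,1]>80)&(np.abs(d@u)<.05)&(np.abs(d@n)<.03)
P=W[m]; a=(P[:,:2]-VC)@u; b=(P[:,:2]-VC)@n
print(len(P),np.percentile(a,[0,1,99,100]),np.percentile(b,[0,1,99,100]),np.median(P[:,2]))
A=np.c_[a,b,np.ones(len(a))]; print("tilt deg",np.degrees(np.linalg.lstsq(A,P[:,2],rcond=None)[0][:2]))
place(.09); f=bot.grab_frame("wrist"); save(f,"w5"); f=bot.grab_frame("top"); save(f,"t5")
```

```text
7537 [-0.02822814 -0.0266979   0.03178733  0.03213628] [-0.02698074 -0.0237955   0.02198225  0.02453291] 0.11598944882932237
tilt deg [-1.07196406  0.35365576]
touch True [ 0.43254392 -0.20835384  0.03507602]
43.1667
```

View pics/w5.png

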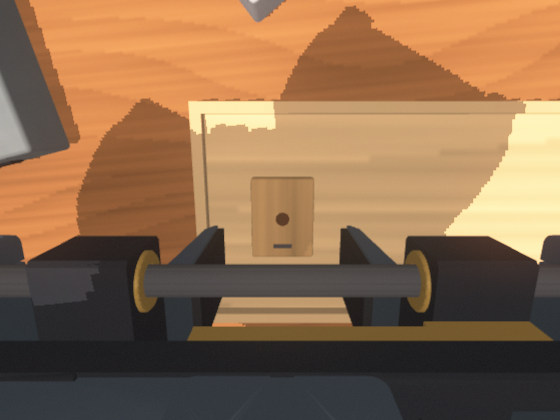

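The blank is flat in the tray at (283,217) and lies parallel to the walls. Next is B.

Run:
```python
from h import *
r,f=look(np.array([.4285,.2364]),np.radians(-10.2),.074); save(f,"w6")
if abs(r[1]-.074)<.005 and abs(r[2]-.046)<.005:
    pick(r[0],r[3]); view(); save(bot.grab_frame("wrist"),"w7"); place(0.); save(bot.grab_frame("wrist"),"w8")
```

```text
[0.4285 0.2363] L 72.9 W 45.6 yaw -10.2
[0.4257 0.326 ] L 87.6 W 21.5 yaw 7.0
hit False
width 45.7503688445425 z 0.030208290608989753 clock 47.7
view [0.58549359 0.00800856 0.13100015] 54.2583 45.52946720400565
touch True [ 0.42438262 -0.29793404  0.0350756 ]
58.6167
```

View pics/w8.png

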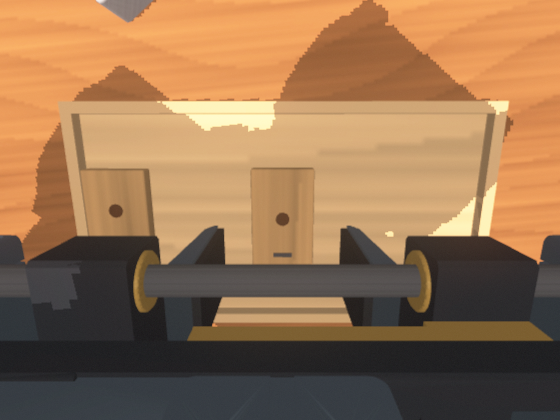

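A now appears at (116,211), farther from B than where I placed it. It may have been knocked, so I'll check.

```bash
cat >> h.py <<'E'
def tray_blanks(f):
    W=heights(f); u=np.array([np.cos(TY),np.sin(TY)]); n=np.array([-u[1],u[0]]); d=W[...,:2]-TC
    hsv=cv2.cvtColor(f["color"],cv2.COLOR_RGB2HSV)
    m=(W[...,2]>.0145)&(W[...,2]<.05)&(abs(d@u)<.0745)&(abs(d@n)<.15)&(hsv[...,1]>60)
    k,lab,st,_=cv2.connectedComponentsWithStats(cv2.morphologyEx(m.astype(np.uint8),cv2.MORPH_OPEN,np.ones((3,3))))
    for i in range(1,k):
        if st[i,4]<200: continue
        P=W[lab==i]; c,l,s,y=rect(P); A=np.c_[P[:,:2],np.ones(len(P))]
        print("local",np.round([(c-TC)@u*1e3,(c-TC)@n*1e3],1),"L %.1f W %.1f yaw %.1f"%(l*1e3,s*1e3,np.degrees(y-TY)),"z",np.percentile(P[:,2],[2,50,98]).round(4),"slope",np.round(np.linalg.lstsq(A,P[:,2],rcond=None)[0][:2],3))
E
python3 - <<'E'
from h import *
p=[*(TC+np.array([-.06,.06])),.25]; bot.move_to(p,quat(bestq(p,TY+np.pi/2)))
f=bot.grab_frame("wrist"); save(f,"w9"); tray_blanks(f)
E
```

```text
local [ 10.1 124.2] L 128.5 W 51.5 yaw 0.0 z [0.0167 0.0201 0.0219] slope [-0.005 -0.035]
local [ 1.5 -0.7] L 73.8 W 46.2 yaw 0.1 z [0.0185 0.0203 0.022 ] slope [ 0.001 -0.004]
```

View pics/w9.png

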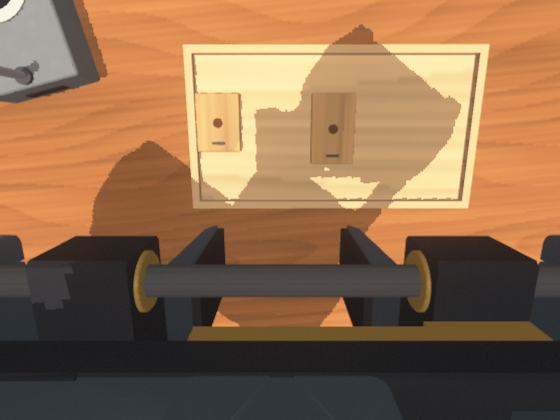

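A is flush against the left tray wall, at (218,123), and looks flat. It was knocked aside but is still in the tray. Next is C, with a flatness check on A.

Run:
```python
from h import *
f=bot.grab_frame("wrist"); W=heights(f)
for x0,x1 in((202,208),(216,221),(230,236)): print([np.round(np.nanmedian(W[y:y+8,x0:x1,2]),4) for y in (98,134,)])
r,f=look(np.array([.424,.3391]),np.radians(7.1),.088); save(f,"w10")
if abs(r[1]-.088)<.005 and abs(r[2]-.046)<.005:
    pick(r[0],r[3]); view(); place(-.09); save(bot.grab_frame("wrist"),"w11"); tray_blanks(bot.grab_frame("wrist"))
```

```text
[np.float64(0.0204), np.float64(0.0202)]
[np.float64(0.0202), np.float64(0.0202)]
[np.float64(0.0201), np.float64(0.0205)]
[0.4241 0.3396] L 86.8 W 45.5 yaw 7.0
hit False
width 45.47215327143614 z 0.0302417074469755 clock 64.0667
view [0.58550718 0.00801509 0.13100076] 70.7167 46.10342768333471
touch True [ 0.41619243 -0.38752146  0.0350763 ]
75.3
local [  23.3 -148.9] L 59.8 W 2.2 yaw 0.0 z [0.0152 0.0179 0.0194] slope [-0.059 -0.599]
local [  5.7 -90.7] L 80.0 W 46.0 yaw 0.0 z [0.0188 0.0203 0.0217] slope [-0.001 -0.001]
local [  8.3 108.6] L 59.9 W 22.8 yaw -0.3 z [0.0152 0.0199 0.0214] slope [0.008 0.101]
local [ 2.6 -1. ] L 72.8 W 46.3 yaw 0.3 z [0.0174 0.0202 0.0216] slope [-0.004  0.01 ]
```

All three blanks are flat in the tray. Now the selector goes back to its stop.

Run:
```python
from h import *
KC=[.648,-.2127]; bot.grip(.45)
bot.move_to(KC+[.17],quat(np.radians(3.5)))
f=bot.grab_frame("wrist"); d,p,n,zm=knob(f); show([d]); print(p)
bot.movel(KC+[.11],velocity=.15); bot.movel(KC+[.0805],velocity=.08); bot.grip(0,20)
print(turn(126,6,2.)); bot.dwell(.3); print(bot.state()["moment"],bot.state()["qpos"][5])
bot.grip(.45); bot.dwell(.2); bot.movel(KC+[.17],velocity=.2)
f=bot.grab_frame("wrist"); d,p,n,zm=knob(f); show([d]); print(p,n)
bot.move_to([.3,.5,.3],quat(bestq([.3,.5,.3],np.pi/2))); bot.dwell(.5)
f=bot.grab_frame("top"); save(f,"t9"); tray_blanks(f); print(bot.state()["clock"])
```

```text
[ 0.648  -0.2128] L 41.8 W 12.5 yaw -86.7
93.4408154358381
(np.float64(126.0), [-0.04, -0.05, 0.11, 0.07, 0.11, -0.14, -0.08, 0.05, 0.12, 0.08, -0.01, -0.1, 0.11, 0.14, 0.04, -0.16, 0.02, -0.1, 0.17, 0.0, -0.7])
[ 1.92714267 -0.83480562 -0.66443302] -2.6582101679090937
[ 0.6487 -0.2129] L 42.4 W 13.0 yaw 33.7
33.5971929300928 1032
local [  7.8 124.3] L 59.5 W 50.4 yaw -0.7 z [0.0168 0.0205 0.0239] slope [-0.006 -0.017]
local [1.6 0.1] L 73.8 W 47.4 yaw 0.2 z [0.0169 0.0207 0.024 ] slope [ 0.001 -0.007]
local [  1.5 -89.5] L 87.6 W 47.9 yaw 0.4 z [0.017  0.0207 0.0244] slope [ 0.005 -0.008]
89.125
```

View pics/t9.png

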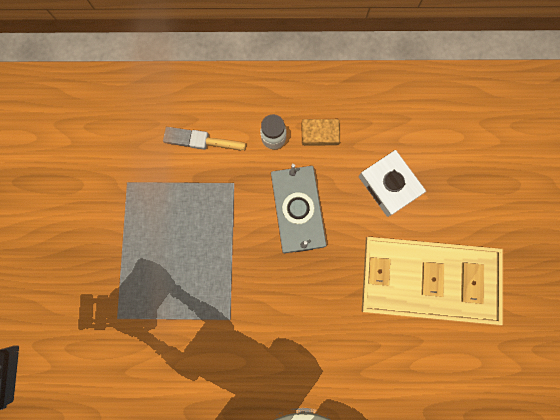

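The top view shows all three blanks in the tray, at (380,272), (433,280) and (473,283). The mat is empty, the bystanders haven't moved and the knob is at its stop.

```bash
python3 -c "
from bench import bot
print(bot.finish_job())"
```

```text
the job is handed in; nothing more can be done
None
```

The job is handed in at about 89 s: the selector went to its stop and then four clicks clockwise; blanks A (60 mm), B (74 mm) and C (88 mm) were each held at the viewing pose for over two seconds and laid flat in the tray in that order (A was later knocked against the tray wall but still lies flat); and the selector is back at its stop.

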